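# Snap the platter lid shut along its rim

### The arm

A 6-joint arm with a two-finger parallel gripper is mounted at the origin on the work surface. World frame = base frame: x ahead of the robot, y to its left, z up, the work surface at z = 0. Lengths are in m, angles in rad, forces in N, time in s.
With the tool pointing down it reaches from about 0.425 to 0.95 m from the base axis. Payload 3.5 kg.
Tool frame: the origin (TCP) lies on the centre line of the jaws, within the pads' length; the fingertips stand 25 mm ahead of it and the grasp point (between the pads) lies 6 mm ahead of it (ctrl.finger_overhang is the distance from the TCP to the fingertips, in m); z points along the fingers, y is the line along which they close (so a half turn about z gives the same grasp; the last joint's range is limited). The gripper opens to 85 mm and grips with 20 to 120 N. Pads are 22 mm wide; open, the fingers measure 114 mm over their backs; the gripper's body (76 mm by 85 mm) begins 54 mm behind the grasp point. The pads swing forward as they close: fully open they stand 13 mm farther back than shut.
Start: joints at [-1.46, 0.286, 1.577, -0, 1.279, -0.15], TCP at [0.174, -0.652, 0.256] pointing down, gripper open.
Joint ranges: [-2.77, 2.77], [-0.9, 2.22], [0.21, 2.48], [-1.53, 4.67], [0.24, 2.81], [-2.84, 2.84]. Speed limits (rad/s): [2.79, 2.79, 3.14, 3.14, 3.14, 3.14].

### API

Orientations are given as a unit quaternion [x, y, z, w].
In Python, from plant import get_state, imaging, job, ctrl gives the robot as it stands.
- The arm moves only by the tool jog_arm, never from a script. Its argument "increments" is a list of rows, each an object of numbers: "dx", "dy", "dz": the shift along the world's x, y, z each as a share of 12 cm, from -1 to 1; "ax", "ay", "az": the turn, a rotation vector about the world's x, y, z each as a share of pi/2 rad, from -1 to 1; "gripper": the gripper command: -1 is shut, 1 is fully open, values between are in proportion. A call has 1 to 10 rows; each row is the pose to reach, as a shift and turn from the pose commanded when the call began; what a row does not reach only later rows make up. A row lasts 1/10 s, in which the tool goes at most 50 mm and 8.59 degrees, less where a joint would pass 70% of its speed; a pose out of reach is approached as far as the arm can. A call with a number of a shift or a turn outside -1 to 1 is refused whole. A call with a gripper value outside its range is refused whole. The fingers move at their own pace and stop on an object; "force" is the grip in N (left out, the last holds). Time passes only in rows, so rows that repeat a pose let the fingers close. It gives the time, the measured TCP pose, the force, the opening and the grip force at its end, in the units of the state.
- get_state(): the state, without advancing time (a new reading comes with each control period).
- imaging.read_camera(name): name is "side" or "top" or "wrist"; returns a dict with "frame" (384x512x3 uint8, blue, green, red), "depth" (384x512 float32, m along the optical axis (not along the pixel's ray), 0 where there is no reading), "camera_matrix" (3x3 intrinsics, pixels), "dist" ([k1, k2, p1, p2, k3] as OpenCV has them; the pictures are not rectified), "extrinsics" (4x4, takes a point from camera to world coordinates); the wrist camera has in their place "mount" (4x4, takes a point from camera to tool coordinates, whose origin is the TCP and whose axes are the flange's). Camera axes: x right, y up, looking along -z (the intrinsics and any distortion apply to the point x, -y, -z); pixel columns grow to the right and rows downward; lengths in m; the calibration is good to about 2 mm. A picture is of the moment at which its call begins: read the wrist's pose just before it.
- job.sign_off(): hands the job in; it is judged then, once.
The state is a dict: "time": time; "qpos": joint angles; "dq": joint speeds; "joint_efforts": joint torques, N m; "eef_pos": TCP position; "tcp_rot": TCP orientation; "contact_force": force on the tool from outside, world axes, zero at the start; "wrist_torque": the same for the moment, N m; "opening": opening from 0.0 (shut) to 1.0 (fully open); "finger_force": force on a finger pad.
Only numpy, scipy, OpenCV 4.12 (cv2) and the standard library are available. Lean on these libraries where they do the work, as an engineer would, in place of code of your own. Each camera call takes 0.05 s, during which the arm holds its last target. There are 200 camera calls.

### The job

Close the lid of the round platter by running your fingertips along the raised part of its white rim: begin at the end next to the lift ear and work along the row, pressing the six snap tabs down one after another until all lie flush with the rest of the rim. Press gently, do not lift or shove the platter, and leave the roll on the lid and the other things where they are; finish with the hand clear.

Things in the scene. Friction and masses are not known exactly. Their poses are not given: they have to be found in the camera images.
- platter: Round black platter with a clear lid, loose on the table, 0.9 kg, 282 mm across. Origin: centre of its underside, z up. The lid's white rim is a ring of 18 segments 43 mm long, 20 mm wide, on a circle of radius 130 mm; 12 are fixed, flat tops 50 mm above the table, 6 are hinged snap tabs in a row about the platter's -x side. Within 104 mm of the centre the clear lid rises to 60 mm above the table.
- ear (a point): Outer end of the lift ear, a flat tongue 24 mm wide, level with the rim's top (50 mm above the table), sticking out to 171 mm from the platter's centre. It stands on the fixed segment just before tab 1, at azimuth 110 degrees in the platter's frame (from its x axis, counterclockwise from above). Tab k = 1..6 has its middle at azimuth 180 + 20*(k - 3.5) degrees.
- tab1 (a joint): Angle of snap tab 1 counted from the ear: 0 is fully up, 0.28 rad is fully home against its stop, its top level with the fixed rim (50 mm above the table). Hinged across the rim at its end nearer the ear, at rim height; the other end stands up to 12 mm proud, a ramp. A 3 mm plate with a stiff hinge, no spring: it stays where left and yields to about 0.6 N at the free end, 2.5 N at 10 mm and 8 N at 3 mm from the hinge.
- tab2 (a joint): Angle of snap tab 2 counted from the ear: 0 is fully up, 0.28 rad is fully home against its stop, its top level with the fixed rim (50 mm above the table). Made as tab1.
- tab3 (a joint): Angle of snap tab 3 counted from the ear: 0 is fully up, 0.28 rad is fully home against its stop, its top level with the fixed rim (50 mm above the table). Made as tab1.
- tab4 (a joint): Angle of snap tab 4 counted from the ear: 0 is fully up, 0.28 rad is fully home against its stop, its top level with the fixed rim (50 mm above the table). Made as tab1.
- tab5 (a joint): Angle of snap tab 5 counted from the ear: 0 is fully up, 0.28 rad is fully home against its stop, its top level with the fixed rim (50 mm above the table). Made as tab1.
- tab6 (a joint): Angle of snap tab 6 counted from the ear: 0 is fully up, 0.28 rad is fully home against its stop, its top level with the fixed rim (50 mm above the table). Made as tab1.
- tab1_tip (a point): Middle of the top edge of the free (raised) end of tab 1, the end away from the ear, on the rim circle; 50 mm above the table when home, 12 mm more when fully up.
- tab2_tip (a point): Middle of the top edge of the free (raised) end of tab 2, the end away from the ear, on the rim circle; 50 mm above the table when home, 12 mm more when fully up.
- tab3_tip (a point): Middle of the top edge of the free (raised) end of tab 3, the end away from the ear, on the rim circle; 50 mm above the table when home, 12 mm more when fully up.
- tab4_tip (a point): Middle of the top edge of the free (raised) end of tab 4, the end away from the ear, on the rim circle; 50 mm above the table when home, 12 mm more when fully up.
- tab5_tip (a point): Middle of the top edge of the free (raised) end of tab 5, the end away from the ear, on the rim circle; 50 mm above the table when home, 12 mm more when fully up.
- tab6_tip (a point): Middle of the top edge of the free (raised) end of tab 6, the end away from the ear, on the rim circle; 50 mm above the table when home, 12 mm more when fully up.
- tape_roll: Cardboard roll core lying loose on the middle of the clear lid, 68 mm across, 22 mm high; its top is 82 mm above the table. Origin at the centre of its underside. Leave it there.
- jar: Small jar 52 mm across, 58 mm high, loose on the table beyond the platter, at least 25 mm clear of the rim. Origin at the centre of its underside.
- sticker_box: Small cardboard box 34 x 66 x 22 mm high, loose on the table just outside the row of tabs. Origin at the centre of its underside.
- soap_bottle: White pump bottle 62 mm across, 193 mm tall, on the robot's left. Origin at the centre of its underside.
- cup_stack: Stack of paper cups upside up, 75 mm across, 130 mm high, on the robot's left. Origin at the centre of its underside.
- film_carton: Long carton 320 x 62 x 62 mm lying on the robot's right, x along its length. Origin at the centre of its underside.
Mind the look-alikes: they are no part of the job. Leave any pink or red look-alike of the tape_roll alone.

How it is judged:
On the way, in this order (a step that is already met when the one before it is completed fails the run):
1. the tab next to the ear is pressed home by the fingers (value of joint tab1 above 0.21 rad and contact force between the fingers and platter above 0.2 N).
2. the fingers have worked along to the last tab and pressed it home (value of joint tab6 above 0.21 rad and contact force between the fingers and platter above 0.2 N).
At the end, for the whole second after the job is handed in: All six tabs are at least 0.21 of 0.28 rad down (free ends within about 3 mm of flush); the platter stands level and at rest on the table within 40 mm of where it was, with the roll still on its lid (value of joint each of tab1, tab2, tab3, tab4, tab5, tab6 above 0.21 rad and height (world z) of platter below 0.004 m and angle between platter's own z axis and vertical below 0.03 rad and linear speed of platter below 0.01 m/s and distance of platter from where it was at the start of the episode below 0.04 m and z of tape_roll in the frame of platter above 0.055 m); the robot touches nothing.
It fails at once if a tab was pressed home while the one before it (nearer the ear) was still up: out of order ((value of joint tab2 above 0.22 rad and value of joint tab1 below 0.14 rad) or (value of joint tab3 above 0.22 rad and value of joint tab2 below 0.14 rad) or (value of joint tab4 above 0.22 rad and value of joint tab3 below 0.14 rad) or (value of joint tab5 above 0.22 rad and value of joint tab4 below 0.14 rad) or (value of joint tab6 above 0.22 rad and value of joint tab5 below 0.14 rad)).
It fails at once if the fingers bore on the platter with more than 40 N (contact force between the fingers and platter above 40 N).
It fails at once if the platter was lifted, tipped or shoved more than 40 mm (height (world z) of platter above 0.01 m or angle between platter's own z axis and vertical above 0.1 rad or distance of platter from where it was at the start of the episode above 0.04 m).
It fails at once if the roll was pushed away (45 mm) or lifted from the middle of the lid (distance of tape_roll from where it was at the start of the episode above 0.045 m or z of tape_roll in the frame of platter above 0.075 m or horizontal distance between tape_roll and platter above 0.055 m).
It fails at once if another thing on the table was moved more than 25 mm or tipped over (distance of any of jar, sticker_box, soap_bottle, cup_stack, film_carton from where it was at the start of the episode above 0.025 m or angle between any of jar, sticker_box, soap_bottle, cup_stack, film_carton's own z axis and vertical above 0.4 rad).
It also fails if it takes over 48 s, if anything falls off the work surface, if the arm or the gripper's body presses on something with over 40 N, if the wrist force passes 120 N, or if a joint passes its speed limit or range.

## Working session

There is one attempt and no reset: what is moved stays moved. The work goes in short steps, Python scripts to look and compute and a tool call to move; the robot and the scene stay as the last step left them, time stands still between calls to the robot, and variables do not carry over. Pictures are saved under pics/ and viewed, at most 10 in all, crops included, and the job is handed in when it is done.

Besides the shell and the picture viewer there is one more tool, called after ">>>" as a command line: name --argument value ..., lists and objects as JSON in quotes. jog_arm: Moves the arm, as the interface text tells. Shift numbers are shares of 12 cm and turn numbers shares of pi/2 rad, none past 1 either way. Its arguments: {"type":"object","properties":{"increments":{"type":"array"},"force":{"type":"number"}},"required":["increments"]}

```bash
mkdir -p pics; ls
cat > h.py <<'E'
import numpy as np, cv2
from plant import get_state, imaging, job, ctrl
def shot(n):
    c=imaging.read_camera(n); np.save('pics/%s.npy'%n,c,allow_pickle=True); return c
def load(n): return np.load('pics/%s.npy'%n,allow_pickle=True).item()
def cloud(c):
    h,w=c['depth'].shape; u,v=np.meshgrid(np.arange(w),np.arange(h))
    p=cv2.undistortPoints(np.stack([u,v],-1).reshape(-1,1,2).astype(np.float64),c['camera_matrix'],c['dist']).reshape(h,w,2)
    d=c['depth']; P=np.stack([p[...,0]*d,-p[...,1]*d,-d],-1)
    E=c['extrinsics']; return P@E[:3,:3].T+E[:3,3]
E
python3 - <<'E'
from h import *
for n in('top','side'):
    c=shot(n); cv2.imwrite('pics/%s0.png'%n,cv2.resize(c['frame'],(800,600)))
    print(n,c['extrinsics'].round(3).tolist(),c['camera_matrix'].tolist(),c['dist'])
print(get_state())
E
```

```text
pics
top [[-0.028, 0.984, -0.177, 0.298], [-1.0, -0.027, 0.012, 0.016], [0.007, 0.177, 0.984, 1.62], [0.0, 0.0, 0.0, 1.0]] [[500.08519302248254, 0.0, 251.49380815615496], [0.0, 500.08519302248254, 182.60946681829316], [0.0, 0.0, 1.0]] [-0.04269776  0.          0.          0.          0.        ]
side [[-0.95, 0.206, -0.234, 0.274], [-0.311, -0.571, 0.76, 0.909], [0.023, 0.795, 0.606, 0.796], [0.0, 0.0, 0.0, 1.0]] [[401.9411001100966, 0.0, 255.21587155299008], [0.0, 401.9411001100966, 192.85351876490424], [0.0, 0.0, 1.0]] [-0.08971376  0.          0.          0.          0.        ]
{'time': 0.1, 'qpos': array([-1.46001192e+00,  2.87155434e-01,  1.57803859e+00,  3.26455231e-05,
        1.27860192e+00, -1.49995881e-01]), 'dq': array([-0.0005306 , -0.00195935, -0.00366616,  0.00205092, -0.00161252,
       -0.00066317]), 'joint_efforts': array([ 6.98258973e-04, -4.07295907e+01, -2.93699813e+01, -1.42957342e-04,
        3.41643754e-03, -3.23139542e-07]), 'eef_pos': array([ 0.17401581, -0.65162244,  0.25502886]), 'tcp_rot': array([ 9.91511254e-01,  1.30016225e-01,  3.72198830e-05, -1.10112637e-03]), 'contact_force': array([-0.35589067,  1.31266162, -0.05170201]), 'wrist_torque': array([-0.0267416 ,  0.00727509, -0.02406902]), 'finger_force': 0.0, 'opening': 0.9962657787097814}
```

View pics/top0.png

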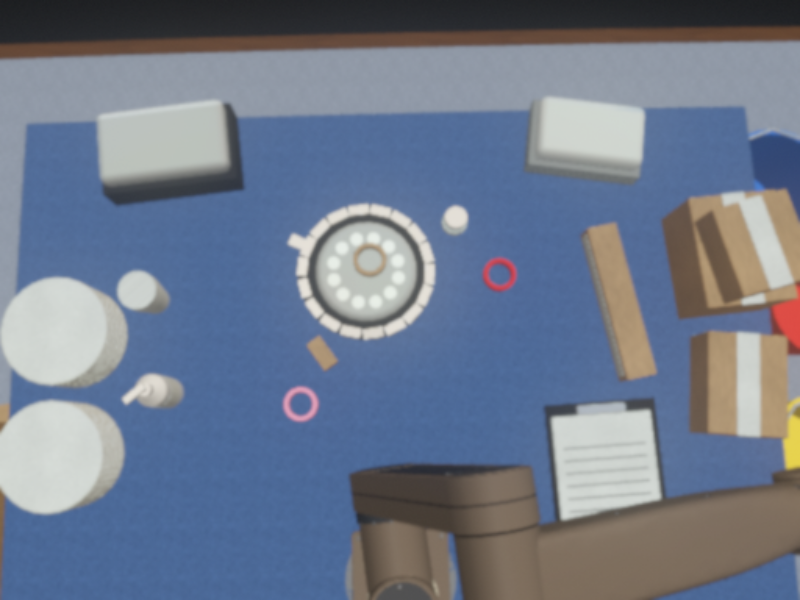

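View pics/side0.png

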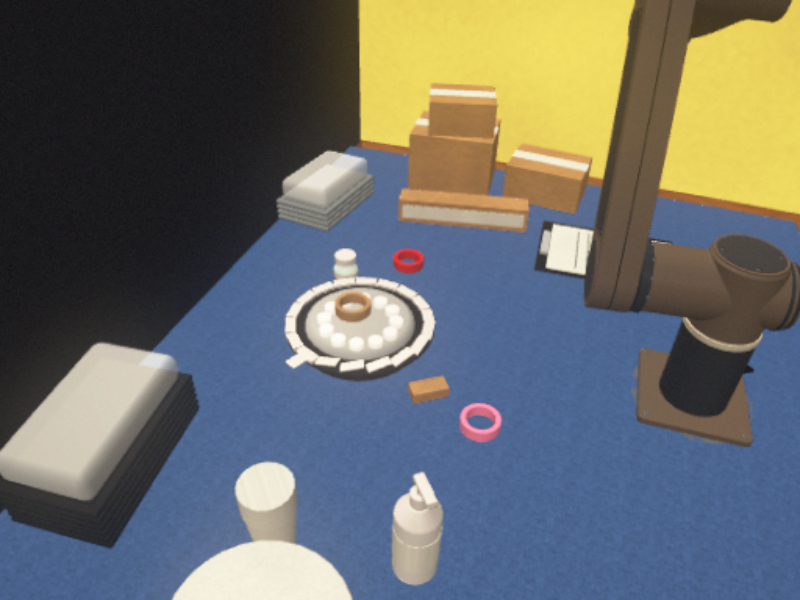

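The top view shows one platter, centred at (366,272), with the ear at (298,242). The tan roll on its lid is at (370,260), and the pink (300,404) and red (500,274) rings are look-alikes. The sticker box is at (322,352) and the jar at (455,220). Next I'll fit the platter pose.

Run:
```python
from h import *
from scipy.optimize import least_squares
T=load('top');S=load('side')
f=T['frame'][125:255,170:320]; cv2.imwrite('pics/crop.png',cv2.resize(f,None,fx=5,fy=4.6,interpolation=cv2.INTER_CUBIC))
res={}
for n,c in(('top',T),('side',S)):
    P=cloud(c); F=c['frame'].astype(int)
    m=(F.min(-1)>150)&(P[...,2]>.035)&(P[...,2]<.075)&(c['depth']>0)
    p=P[m]
    x=np.array([.62,.06]) if n=='top' else x0
    if n=='top':
        # initial from pixel
        x=P[174,234,:2]; print('pix centre',x)
    for _ in range(4):
        r=np.hypot(*(p[:,:2]-x).T); q=p[(r>.112)&(r<.148)]
        x=least_squares(lambda s:np.hypot(*(q[:,:2]-s).T)-.130,x,loss='soft_l1',f_scale=.005).x
    x0=x; d=p[:,:2]-x; r=np.hypot(*d.T); e=p[(r>.152)&(r<.18)]
    a=np.degrees(np.arctan2(*(e[:,:2].mean(0)-x)[::-1]))
    print(n,x.round(4),'ear az',a.round(1),len(e),e.mean(0).round(3),'yaw',a-110)
    az=np.degrees(np.arctan2(d[:,1],d[:,0]))-a
    for k in range(0,360,10):
        s=(r>.12)&(r<.14)&(abs((az-k+180)%360-180)<5)
        print(k,s.sum(),p[s,2].mean().round(4),end=' | ')
    print()
P=cloud(T)
for nm,(u,v) in dict(box=(322,352),jar=(455,220),roll=(370,246),pink=(300,390)).items():
    print(nm,P[int(v*.64),int(u*.64)].round(3))
F=T['frame'].astype(int);b=(F[...,2]-F[...,0]>30)&(P[...,2]>.012)&(P[...,2]<.035)
b[:205]=0;b[245:]=0;b[:,:185]=0;b[:,230:]=0
q=P[b];print('box',len(q),q.mean(0),q.min(0),q.max(0),cv2.minAreaRect((q[:,:2]*1000).astype(np.float32)))
```

```text
pix centre [0.60367471 0.05163073]
top [0.6144 0.0531] ear az 65.4 42 [0.682 0.2   0.05 ] yaw -44.61730850106129
0 42 0.0496 | 10 45 0.049 | 20 43 0.0555 | 30 38 0.0538 | 40 45 0.055 | 50 42 0.0529 | 60 43 0.0553 | 70 38 0.0526 | 80 43 0.0548 | 90 44 0.052 | 100 48 0.0543 | 110 40 0.0528 | 120 51 0.0546 | 130 42 0.0527 | 140 46 0.0498 | 150 46 0.0486 | 160 46 0.0491 | 170 41 0.0491 | 180 46 0.0492 | 190 44 0.0489 | 200 44 0.0491 | 210 44 0.0487 | 220 44 0.0483 | 230 42 0.0481 | 240 42 0.0487 | 250 42 0.0491 | 260 44 0.05 | 270 40 0.0482 | 280 44 0.0491 | 290 40 0.0489 | 300 42 0.0497 | 310 40 0.0492 | 320 43 0.0489 | 330 43 0.0478 | 340 41 0.0485 | 350 46 0.0481 | 
side [0.6133 0.0554] ear az 65.3 43 [0.68  0.201 0.051] yaw -44.70499675484248
0 42 0.051 | 10 39 0.0512 | 20 39 0.0567 | 30 31 0.0563 | 40 44 0.0568 | 50 36 0.056 | 60 44 0.056 | 70 41 0.0562 | 80 49 0.0563 | 90 33 0.058 | 100 42 0.0559 | 110 27 0.0593 | 120 47 0.0565 | 130 21 0.0596 | 140 28 0.0508 | 150 32 0.0506 | 160 31 0.0514 | 170 30 0.051 | 180 30 0.051 | 190 29 0.0508 | 200 32 0.0505 | 210 26 0.0511 | 220 29 0.0515 | 230 30 0.0512 | 240 33 0.0509 | 250 31 0.0513 | 260 27 0.0512 | 270 28 0.0512 | 280 28 0.052 | 290 30 0.0517 | 300 31 0.0516 | 310 31 0.0518 | 320 33 0.0512 | 330 31 0.0508 | 340 37 0.051 | 350 39 0.0505 | 
box [0.452 0.146 0.022]
jar [ 0.713 -0.133  0.067]
roll [0.659 0.044 0.079]
pink [0.377 0.191 0.025]
box 183 [0.45000127 0.14766558 0.02217514] [0.41955956 0.12090048 0.01290539] [0.48105009 0.17555758 0.03128893] ((449.98638916015625, 147.77218627929688), (63.76944351196289, 29.712831497192383), 34.889427185058594)
```

View pics/crop.png

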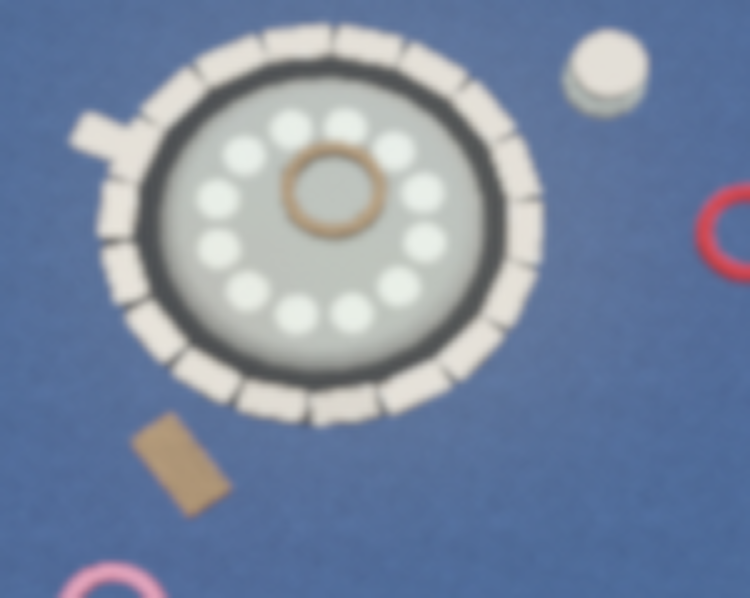

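>>> jog_arm --increments '[{"dx": 0.35,"dy": 0.35,"gripper": -1},{"dx": 0.7,"dy": 0.7,"gripper": -1},{"dx": 1,"dy": 1,"gripper": -1},{"dx": 1,"dy": 1,"gripper": -1},{"dx": 1,"dy": 1,"gripper": -1}]' --force 20

```text
$.increments[0]: bad value
```

>>> jog_arm --increments '[{"dx": 0.35,"dy": 0.35,"gripper": -1},{"dx": 0.7,"dy": 0.7,"gripper": -1},{"dx": 1,"dy": 1,"gripper": -1},{"dx": 1,"dy": 1,"gripper": -1},{"dx": 1,"dy": 1,"gripper": -1}]'

```text
$.increments[0]: bad value
```

>>> jog_arm --increments '[{"dx": 0.3,"dy": 0.35,"gripper": -1},{"dx": 0.6,"dy": 0.7,"gripper": -1},{"dx": 0.8,"dy": 1,"gripper": -1},{"dx": 0.8,"dy": 1,"gripper": -1},{"dx": 0.8,"dy": 1,"gripper": -1}]'

```text
$.increments[0]: bad value
```

>>> jog_arm --increments '[{"dx": 0.2,"dy": 0.35,"gripper": -1},{"dx": 0.4,"dy": 0.7,"gripper": -1},{"dx": 0.5,"dy": 1,"gripper": -1},{"dx": 0.5,"dy": 1,"gripper": -1},{"dx": 0.5,"dy": 1,"gripper": -1}]'

```text
$.increments[0]: bad value
```

>>> jog_arm --increments '[{"dx": 0.1,"dy": 0.35,"gripper": -1},{"dx": 0.2,"dy": 0.7,"gripper": -1},{"dx": 0.2,"dy": 1,"gripper": -1},{"dx": 0.2,"dy": 1,"gripper": -1},{"dx": 0.2,"dy": 1,"gripper": -1}]'

```text
$.increments[0]: bad value
```

>>> jog_arm --increments '[{"dy": 0.35,"gripper": -1},{"dx": 0.1,"dy": 0.7,"gripper": -1},{"dx": 0.1,"dy": 1,"gripper": -1},{"dx": 0.1,"dy": 1,"gripper": -1},{"dx": 0.1,"dy": 1,"gripper": -1}]'

```text
$.increments[0]: bad value
```

Run:
```python
from h import *
s=get_state();print({k:np.round(s[k],4) for k in('time','eef_pos','tcp_rot','contact_force','opening','qpos')},ctrl.finger_overhang)
c=np.array([.614,.0545])
for k in range(1,7):
    a=np.radians(65.4+20*k+4); print(k,(c+.13*np.array([np.cos(a),np.sin(a)])).round(4))
w=shot('wrist');cv2.imwrite('pics/w0.png',cv2.resize(w['frame'],(768,576)));print(w['mount'].round(3).tolist())
```

```text
{'time': np.float64(0.1), 'eef_pos': array([ 0.174 , -0.6516,  0.255 ]), 'tcp_rot': array([ 0.9915,  0.13  ,  0.    , -0.0011]), 'contact_force': array([-0.3559,  1.3127, -0.0517]), 'opening': np.float64(0.9963), 'qpos': array([-1.46  ,  0.2872,  1.578 ,  0.    ,  1.2786, -0.15  ])} 0.025
1 [0.6154 0.1845]
2 [0.5708 0.1771]
3 [0.5315 0.155 ]
4 [0.5021 0.1207]
5 [0.4862 0.0784]
6 [0.4857 0.0333]
[[0.0, 0.956, 0.294, 0.076], [1.0, -0.0, 0.001, 0.001], [0.001, 0.294, -0.956, -0.117], [0.0, 0.0, 0.0, 1.0]]
```

View pics/w0.png

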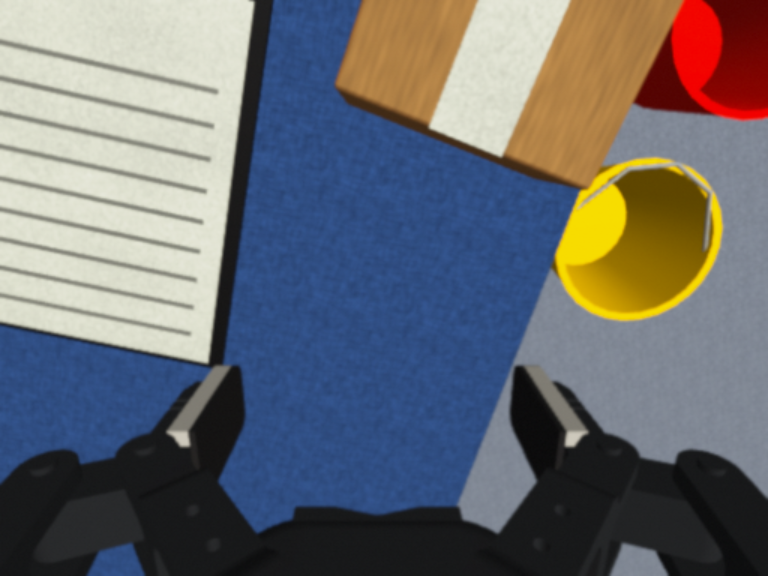

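The wrist view only shows the clipboard and boxes at the start pose. The calls were refused, probably because each row needs all seven fields.

>>> jog_arm --increments '[{"dx": 0.35,"dy": 0.35,"dz": 0,"ax": 0,"ay": 0,"az": 0,"gripper": -1},{"dx": 0.7,"dy": 0.7,"dz": 0,"ax": 0,"ay": 0,"az": 0,"gripper": -1},{"dx": 1,"dy": 1,"dz": 0,"ax": 0,"ay": 0,"az": 0,"gripper": -1},{"dx": 1,"dy": 1,"dz": 0,"ax": 0,"ay": 0,"az": 0,"gripper": -1}]' --force 20

```text
time: 0.55
eef_pos: [0.2965, -0.529, 0.2558]
tcp_rot: [0.991, 0.132, 0.0, -0.001]
contact_force: [-0.4, 0.6, -1.0]
opening: 0.33
finger_force: 0.0
```

>>> jog_arm --increments '[{"dx": 0.35,"dy": 0.35,"dz": 0,"ax": 0,"ay": 0,"az": 0,"gripper": -1},{"dx": 0.7,"dy": 0.7,"dz": 0,"ax": 0,"ay": 0,"az": 0,"gripper": -1},{"dx": 1,"dy": 1,"dz": 0,"ax": 0,"ay": 0,"az": 0,"gripper": -1},{"dx": 1,"dy": 1,"dz": 0,"ax": 0,"ay": 0,"az": 0,"gripper": -1}]'

```text
time: 0.95
eef_pos: [0.4162, -0.4094, 0.2561]
tcp_rot: [0.991, 0.132, 0.0, -0.0]
contact_force: [0.5, -0.3, 0.1]
opening: -0.0
finger_force: 0.0
```

>>> jog_arm --increments '[{"dx": 0.3,"dy": 0.35,"dz": 0,"ax": 0,"ay": 0,"az": 0,"gripper": -1},{"dx": 0.6,"dy": 0.7,"dz": 0,"ax": 0,"ay": 0,"az": 0,"gripper": -1},{"dx": 0.8,"dy": 1,"dz": 0,"ax": 0,"ay": 0,"az": 0,"gripper": -1},{"dx": 0.8,"dy": 1,"dz": 0,"ax": 0,"ay": 0,"az": 0,"gripper": -1}]'

```text
time: 1.35
eef_pos: [0.5124, -0.2882, 0.2561]
tcp_rot: [0.991, 0.133, 0.0, -0.001]
contact_force: [0.2, -0.5, -0.8]
opening: -0.002
finger_force: 0.0
```

>>> jog_arm --increments '[{"dx": 0.2,"dy": 0.35,"dz": 0,"ax": 0,"ay": 0,"az": 0,"gripper": -1},{"dx": 0.4,"dy": 0.7,"dz": 0,"ax": 0,"ay": 0,"az": 0,"gripper": -1},{"dx": 0.5,"dy": 1,"dz": 0,"ax": 0,"ay": 0,"az": 0,"gripper": -1},{"dx": 0.5,"dy": 1,"dz": 0,"ax": 0,"ay": 0,"az": 0,"gripper": -1}]'

```text
time: 1.75
eef_pos: [0.5709, -0.1692, 0.256]
tcp_rot: [0.991, 0.132, -0.0, -0.001]
contact_force: [-0.5, -0.8, 1.0]
opening: 0.003
finger_force: 0.0
```

>>> jog_arm --increments '[{"dx": 0.1,"dy": 0.35,"dz": 0,"ax": 0,"ay": 0,"az": 0,"gripper": -1},{"dx": 0.2,"dy": 0.7,"dz": 0,"ax": 0,"ay": 0,"az": 0,"gripper": -1},{"dx": 0.2,"dy": 1,"dz": 0,"ax": 0,"ay": 0,"az": 0,"gripper": -1},{"dx": 0.2,"dy": 1,"dz": 0,"ax": 0,"ay": 0,"az": 0,"gripper": -1}]'

```text
time: 2.15
eef_pos: [0.5939, -0.05, 0.256]
tcp_rot: [0.991, 0.132, -0.0, -0.0]
contact_force: [0.2, 0.2, 0.8]
opening: 0.0
finger_force: 0.0
```

>>> jog_arm --increments '[{"dx": 0,"dy": 0.35,"dz": 0,"ax": 0,"ay": 0,"az": 0,"gripper": -1},{"dx": 0,"dy": 0.7,"dz": 0,"ax": 0,"ay": 0,"az": 0,"gripper": -1},{"dx": 0,"dy": 1,"dz": 0,"ax": 0,"ay": 0,"az": 0,"gripper": -1},{"dx": 0,"dy": 1,"dz": 0,"ax": 0,"ay": 0,"az": 0,"gripper": -1}]'

```text
time: 2.55
eef_pos: [0.5939, 0.0694, 0.2562]
tcp_rot: [0.991, 0.132, -0.0, -0.0]
contact_force: [-0.7, -1.0, -0.2]
opening: -0.001
finger_force: 0.0
```

Run:
```python
from h import *
s=get_state();print({k:np.round(s[k],4) for k in('time','eef_pos','tcp_rot','contact_force','opening','qpos')},ctrl.finger_overhang)
w=shot('wrist');cv2.imwrite('pics/w1.png',cv2.resize(w['frame'],(768,576)))
```

```text
{'time': np.float64(2.55), 'eef_pos': array([0.5939, 0.0694, 0.2562]), 'tcp_rot': array([ 9.913e-01,  1.315e-01, -1.000e-04, -1.000e-04]), 'contact_force': array([-0.6834, -1.0119, -0.1759]), 'opening': np.float64(-0.0005), 'qpos': array([-5.3400e-02,  1.1880e-01,  1.7721e+00,  3.0000e-04,  1.2509e+00,
        1.2536e+00])} 0.025
```

View pics/w1.png

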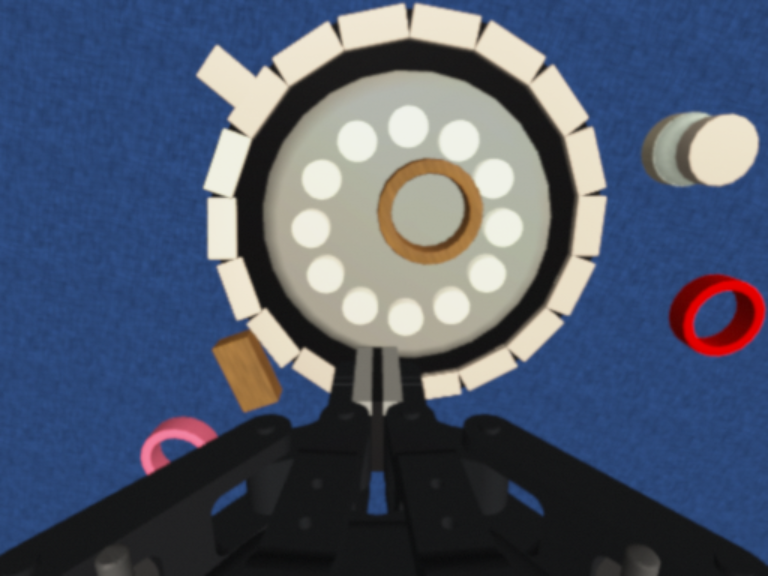

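The wrist view shows the platter from above, with the ear at (225,75), tabs running down the left side from (227,160) to (440,385), the roll at (430,213) and the box at (247,372). I'll check the fit with this camera.

Run:
```python
from h import *
from scipy.spatial.transform import Rotation as R
from scipy.optimize import least_squares
w=load('wrist');s=get_state();T=np.eye(4);T[:3,:3]=R.from_quat(s['tcp_rot']).as_matrix();T[:3,3]=s['eef_pos'];w['extrinsics']=T@w['mount']
P=cloud(w);F=w['frame'].astype(int);d0=w['depth']
m=(F.min(-1)>140)&(P[...,2]>.035)&(P[...,2]<.075)&(d0>0);p=P[m];x=np.array([.614,.0545])
for _ in range(4):
    r=np.hypot(*(p[:,:2]-x).T); q=p[(r>.115)&(r<.145)]
    x=least_squares(lambda s:np.hypot(*(q[:,:2]-s).T)-.130,x,loss='soft_l1',f_scale=.005).x
d=p[:,:2]-x;r=np.hypot(*d.T);e=p[(r>.152)&(r<.18)];a=np.degrees(np.arctan2(*(e[:,:2].mean(0)-x)[::-1]))
print(x,a)
az=(np.degrees(np.arctan2(d[:,1],d[:,0]))-a)%360
for k in range(0,360,4):
    t=(r>.124)&(r<.136)&(abs((az-k+180)%360-180)<2)
    if t.sum(): print(k,np.median(p[t,2]).round(4),end=' | ')
for k in range(1,7):
    b=np.radians(a+20*k+4); g=(x+.13*np.array([np.cos(b),np.sin(b)])); print(k,g.round(4))
```

```text
[0.61845874 0.05206285] 65.41608566344662
0 0.0489 | 4 0.0488 | 8 0.0488 | 12 0.05 | 16 0.0523 | 20 0.0543 | 24 0.0567 | 28 0.0588 | 32 0.0499 | 36 0.0523 | 40 0.0549 | 44 0.0575 | 48 0.0597 | 52 0.0495 | 56 0.0519 | 60 0.054 | 64 0.0564 | 68 0.0582 | 72 0.0497 | 76 0.0518 | 80 0.0542 | 84 0.0566 | 88 0.0584 | 92 0.0498 | 96 0.0519 | 100 0.0541 | 104 0.0561 | 136 0.0488 | 140 0.0488 | 144 0.049 | 148 0.0489 | 152 0.049 | 156 0.0488 | 160 0.049 | 164 0.0489 | 168 0.0488 | 172 0.049 | 176 0.049 | 180 0.0489 | 184 0.0489 | 188 0.0487 | 192 0.049 | 196 0.0491 | 200 0.0491 | 204 0.0491 | 208 0.0488 | 212 0.0488 | 216 0.0491 | 220 0.049 | 224 0.0492 | 228 0.0491 | 232 0.0489 | 236 0.0489 | 240 0.0489 | 244 0.049 | 248 0.0488 | 252 0.0489 | 256 0.0491 | 260 0.0491 | 264 0.049 | 268 0.0489 | 272 0.049 | 276 0.049 | 280 0.0491 | 284 0.0491 | 288 0.0491 | 292 0.0493 | 296 0.0491 | 300 0.0491 | 304 0.0491 | 308 0.0492 | 312 0.0492 | 316 0.0492 | 320 0.0491 | 324 0.0491 | 328 0.049 | 332 0.0487 | 336 0.0488 | 340 0.0488 | 344 0.0487 | 348 0.0488 | 352 0.0489 | 356 0.0489 | 1 [0.6198 0.1821]
2 [0.5752 0.1747]
3 [0.5359 0.1525]
4 [0.5065 0.1182]
5 [0.4907 0.0759]
6 [0.4902 0.0308]
```

>>> jog_arm --increments '[{"dx": 0.1,"dy": 0.35,"dz": 0,"ax": 0,"ay": 0,"az": 0,"gripper": -1},{"dx": 0.2,"dy": 0.7,"dz": -0.3,"ax": 0,"ay": 0,"az": 0,"gripper": -1},{"dx": 0.2,"dy": 0.95,"dz": -0.6,"ax": 0,"ay": 0,"az": 0,"gripper": -1},{"dx": 0.2,"dy": 0.95,"dz": -0.9,"ax": 0,"ay": 0,"az": 0,"gripper": -1},{"dx": 0.2,"dy": 0.95,"dz": -1,"ax": 0,"ay": 0,"az": 0,"gripper": -1}]'

```text
time: 3.1
eef_pos: [0.6157, 0.18, 0.1307]
tcp_rot: [0.992, 0.13, -0.005, 0.0]
contact_force: [-0.5, 0.3, -0.6]
opening: -0.003
finger_force: 0.0
```

>>> jog_arm --increments '[{"dx": 0,"dy": 0,"dz": -0.15,"ax": 0,"ay": 0,"az": 0,"gripper": -1},{"dx": 0,"dy": 0,"dz": -0.3,"ax": 0,"ay": 0,"az": 0,"gripper": -1},{"dx": 0,"dy": 0,"dz": -0.4,"ax": 0,"ay": 0,"az": 0,"gripper": -1},{"dx": 0,"dy": 0,"dz": -0.4,"ax": 0,"ay": 0,"az": 0,"gripper": -1}]'

```text
time: 3.5
eef_pos: [0.6176, 0.1799, 0.087]
tcp_rot: [0.992, 0.129, -0.001, 0.0]
contact_force: [-0.5, 1.2, -0.3]
opening: 0.001
finger_force: 0.0
```

>>> jog_arm --increments '[{"dx": 0,"dy": 0.03,"dz": -0.03,"ax": 0,"ay": 0,"az": 0,"gripper": -1},{"dx": 0,"dy": 0.03,"dz": -0.05,"ax": 0,"ay": 0,"az": 0,"gripper": -1},{"dx": 0,"dy": 0.03,"dz": -0.07,"ax": 0,"ay": 0,"az": 0,"gripper": -1},{"dx": 0,"dy": 0.03,"dz": -0.08,"ax": 0,"ay": 0,"az": 0,"gripper": -1},{"dx": 0,"dy": 0.03,"dz": -0.08,"ax": 0,"ay": 0,"az": 0,"gripper": -1}]'

```text
time: 4.0
eef_pos: [0.6183, 0.1856, 0.079]
tcp_rot: [0.991, 0.13, 0.0, 0.0]
contact_force: [-0.4, -0.1, 0.9]
opening: -0.002
finger_force: 0.2
```

>>> jog_arm --increments '[{"dx": 0,"dy": 0,"dz": -0.01,"ax": 0,"ay": 0,"az": 0,"gripper": -1},{"dx": 0,"dy": 0,"dz": -0.02,"ax": 0,"ay": 0,"az": 0,"gripper": -1},{"dx": 0,"dy": 0,"dz": -0.02,"ax": 0,"ay": 0,"az": 0,"gripper": -1}]'

```text
time: 4.3
eef_pos: [0.618, 0.1855, 0.0762]
tcp_rot: [0.992, 0.13, -0.0, -0.0]
contact_force: [0.1, 0.4, -0.1]
opening: -0.001
finger_force: 0.0
```

>>> jog_arm --increments '[{"dx": 0,"dy": 0,"dz": -0.005,"ax": 0,"ay": 0,"az": 0,"gripper": -1},{"dx": 0,"dy": 0,"dz": -0.01,"ax": 0,"ay": 0,"az": 0,"gripper": -1},{"dx": 0,"dy": 0,"dz": -0.01,"ax": 0,"ay": 0,"az": 0,"gripper": -1}]'

```text
time: 4.6
eef_pos: [0.618, 0.1855, 0.0751]
tcp_rot: [0.992, 0.13, -0.0, -0.0]
contact_force: [-0.6, -0.4, 1.4]
opening: -0.002
finger_force: 0.6
```

Run:
```python
from h import *
print(get_state()['contact_force'])
c=shot('side');a=c['frame'][150:260,160:300];cv2.imwrite('pics/s1.png',cv2.resize(a,None,fx=5,fy=5,interpolation=cv2.INTER_CUBIC))
```

```text
[-0.55859494 -0.36950064  1.4050648 ]
```

View pics/s1.png

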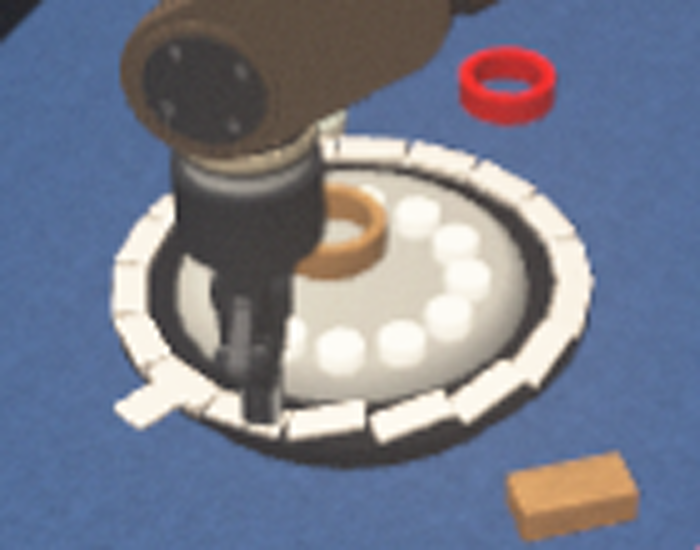

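The side view shows the fingertip on tab 1 at (262,415), with the tab nearly flush and tabs 2–4 still up. I'll press until the stop is felt.

>>> jog_arm --increments '[{"dx": 0,"dy": 0,"dz": -0.005,"ax": 0,"ay": 0,"az": 0,"gripper": -1},{"dx": 0,"dy": 0,"dz": -0.01,"ax": 0,"ay": 0,"az": 0,"gripper": -1},{"dx": 0,"dy": 0,"dz": -0.01,"ax": 0,"ay": 0,"az": 0,"gripper": -1}]'

```text
time: 4.95
eef_pos: [0.618, 0.1855, 0.075]
tcp_rot: [0.992, 0.13, -0.0, 0.0]
contact_force: [-3.6, -1.5, 6.6]
opening: 0.002
finger_force: 3.1
```

>>> jog_arm --increments '[{"dx": 0,"dy": 0,"dz": 0.15,"ax": 0,"ay": 0,"az": 0,"gripper": -1},{"dx": -0.1,"dy": -0.02,"dz": 0.15,"ax": 0,"ay": 0,"az": 0,"gripper": -1},{"dx": -0.37,"dy": -0.07,"dz": 0.15,"ax": 0,"ay": 0,"az": 0,"gripper": -1},{"dx": -0.37,"dy": -0.07,"dz": 0.15,"ax": 0,"ay": 0,"az": 0,"gripper": -1},{"dx": -0.37,"dy": -0.07,"dz": 0.1,"ax": 0,"ay": 0,"az": 0,"gripper": -1},{"dx": -0.37,"dy": -0.07,"dz": 0.07,"ax": 0,"ay": 0,"az": 0,"gripper": -1},{"dx": -0.37,"dy": -0.07,"dz": 0.04,"ax": 0,"ay": 0,"az": 0,"gripper": -1},{"dx": -0.37,"dy": -0.07,"dz": 0.02,"ax": 0,"ay": 0,"az": 0,"gripper": -1},{"dx": -0.37,"dy": -0.07,"dz": 0.01,"ax": 0,"ay": 0,"az": 0,"gripper": -1},{"dx": -0.37,"dy": -0.07,"dz": 0.005,"ax": 0,"ay": 0,"az": 0,"gripper": -1}]'

```text
time: 5.95
eef_pos: [0.5742, 0.1771, 0.075]
tcp_rot: [0.992, 0.13, 0.0, 0.0]
contact_force: [-2.5, -1.3, 4.3]
opening: -0.008
finger_force: 2.7
```

>>> jog_arm --increments '[{"dx": 0,"dy": 0,"dz": 0.15,"ax": 0,"ay": 0,"az": 0,"gripper": -1},{"dx": -0.1,"dy": -0.05,"dz": 0.15,"ax": 0,"ay": 0,"az": 0,"gripper": -1},{"dx": -0.34,"dy": -0.19,"dz": 0.15,"ax": 0,"ay": 0,"az": 0,"gripper": -1},{"dx": -0.34,"dy": -0.19,"dz": 0.15,"ax": 0,"ay": 0,"az": 0,"gripper": -1},{"dx": -0.34,"dy": -0.19,"dz": 0.1,"ax": 0,"ay": 0,"az": 0,"gripper": -1},{"dx": -0.34,"dy": -0.19,"dz": 0.07,"ax": 0,"ay": 0,"az": 0,"gripper": -1},{"dx": -0.34,"dy": -0.19,"dz": 0.04,"ax": 0,"ay": 0,"az": 0,"gripper": -1},{"dx": -0.34,"dy": -0.19,"dz": 0.02,"ax": 0,"ay": 0,"az": 0,"gripper": -1},{"dx": -0.34,"dy": -0.19,"dz": 0.005,"ax": 0,"ay": 0,"az": 0,"gripper": -1},{"dx": -0.34,"dy": -0.19,"dz": 0,"ax": 0,"ay": 0,"az": 0,"gripper": -1}]'

```text
time: 6.95
eef_pos: [0.5334, 0.1544, 0.0749]
tcp_rot: [0.992, 0.13, 0.0, -0.0]
contact_force: [-1.5, -1.3, 5.4]
opening: -0.004
finger_force: 2.8
```

>>> jog_arm --increments '[{"dx": 0,"dy": 0,"dz": 0.15,"ax": 0,"ay": 0,"az": 0,"gripper": -1},{"dx": -0.1,"dy": -0.1,"dz": 0.15,"ax": 0,"ay": 0,"az": 0,"gripper": -1},{"dx": -0.24,"dy": -0.29,"dz": 0.15,"ax": 0,"ay": 0,"az": 0,"gripper": -1},{"dx": -0.24,"dy": -0.29,"dz": 0.15,"ax": 0,"ay": 0,"az": 0,"gripper": -1},{"dx": -0.24,"dy": -0.29,"dz": 0.1,"ax": 0,"ay": 0,"az": 0,"gripper": -1},{"dx": -0.24,"dy": -0.29,"dz": 0.07,"ax": 0,"ay": 0,"az": 0,"gripper": -1},{"dx": -0.24,"dy": -0.29,"dz": 0.04,"ax": 0,"ay": 0,"az": 0,"gripper": -1},{"dx": -0.24,"dy": -0.29,"dz": 0.02,"ax": 0,"ay": 0,"az": 0,"gripper": -1},{"dx": -0.24,"dy": -0.29,"dz": 0.005,"ax": 0,"ay": 0,"az": 0,"gripper": -1},{"dx": -0.24,"dy": -0.29,"dz": 0,"ax": 0,"ay": 0,"az": 0,"gripper": -1}]'

```text
time: 7.95
eef_pos: [0.5043, 0.1198, 0.0749]
tcp_rot: [0.991, 0.13, -0.0, -0.0]
contact_force: [-3.1, -0.2, 6.2]
opening: -0.002
finger_force: 3.3
```

>>> jog_arm --increments '[{"dx": 0,"dy": 0,"dz": 0.15,"ax": 0,"ay": 0,"az": 0,"gripper": -1},{"dx": -0.05,"dy": -0.1,"dz": 0.15,"ax": 0,"ay": 0,"az": 0,"gripper": -1},{"dx": -0.135,"dy": -0.355,"dz": 0.15,"ax": 0,"ay": 0,"az": 0,"gripper": -1},{"dx": -0.135,"dy": -0.355,"dz": 0.15,"ax": 0,"ay": 0,"az": 0,"gripper": -1},{"dx": -0.135,"dy": -0.355,"dz": 0.1,"ax": 0,"ay": 0,"az": 0,"gripper": -1},{"dx": -0.135,"dy": -0.355,"dz": 0.07,"ax": 0,"ay": 0,"az": 0,"gripper": -1},{"dx": -0.135,"dy": -0.355,"dz": 0.04,"ax": 0,"ay": 0,"az": 0,"gripper": -1},{"dx": -0.135,"dy": -0.355,"dz": 0.02,"ax": 0,"ay": 0,"az": 0,"gripper": -1},{"dx": -0.135,"dy": -0.355,"dz": 0.005,"ax": 0,"ay": 0,"az": 0,"gripper": -1},{"dx": -0.135,"dy": -0.355,"dz": 0,"ax": 0,"ay": 0,"az": 0,"gripper": -1}]'

```text
time: 8.95
eef_pos: [0.488, 0.0772, 0.0749]
tcp_rot: [0.991, 0.13, -0.0, -0.0]
contact_force: [-2.0, 0.1, 7.4]
opening: -0.003
finger_force: 3.6
```

>>> jog_arm --increments '[{"dx": 0,"dy": 0,"dz": 0.15,"ax": 0,"ay": 0,"az": 0,"gripper": -1},{"dx": 0,"dy": -0.1,"dz": 0.15,"ax": 0,"ay": 0,"az": 0,"gripper": -1},{"dx": 0,"dy": -0.38,"dz": 0.15,"ax": 0,"ay": 0,"az": 0,"gripper": -1},{"dx": 0,"dy": -0.38,"dz": 0.15,"ax": 0,"ay": 0,"az": 0,"gripper": -1},{"dx": 0,"dy": -0.38,"dz": 0.1,"ax": 0,"ay": 0,"az": 0,"gripper": -1},{"dx": 0,"dy": -0.38,"dz": 0.07,"ax": 0,"ay": 0,"az": 0,"gripper": -1},{"dx": 0,"dy": -0.38,"dz": 0.04,"ax": 0,"ay": 0,"az": 0,"gripper": -1},{"dx": 0,"dy": -0.38,"dz": 0.02,"ax": 0,"ay": 0,"az": 0,"gripper": -1},{"dx": 0,"dy": -0.38,"dz": 0.005,"ax": 0,"ay": 0,"az": 0,"gripper": -1},{"dx": 0,"dy": -0.38,"dz": 0,"ax": 0,"ay": 0,"az": 0,"gripper": -1}]'

```text
time: 9.95
eef_pos: [0.4877, 0.0317, 0.0749]
tcp_rot: [0.991, 0.13, -0.001, -0.0]
contact_force: [-2.6, 0.3, 7.4]
opening: -0.002
finger_force: 3.7
```

>>> jog_arm --increments '[{"dx": 0,"dy": 0,"dz": 0.15,"ax": 0,"ay": 0,"az": 0,"gripper": -1},{"dx": 0,"dy": 0,"dz": 0.5,"ax": 0,"ay": 0,"az": 0,"gripper": -1},{"dx": 0,"dy": 0,"dz": 0.9,"ax": 0,"ay": 0,"az": 0,"gripper": -1},{"dx": 0,"dy": 0,"dz": 1,"ax": 0,"ay": 0,"az": 0,"gripper": -1}]'

```text
time: 10.35
eef_pos: [0.4909, 0.0312, 0.2005]
tcp_rot: [0.991, 0.13, 0.005, 0.001]
contact_force: [0.8, 1.0, 1.1]
opening: -0.001
finger_force: 0.0
```

>>> jog_arm --increments '[{"dx": 0.1,"dy": -0.3,"dz": 0.3,"ax": 0,"ay": 0,"az": 0,"gripper": -1},{"dx": 0.3,"dy": -0.6,"dz": 0.5,"ax": 0,"ay": 0,"az": 0,"gripper": -1},{"dx": 0.3,"dy": -1,"dz": 0.5,"ax": 0,"ay": 0,"az": 0,"gripper": -1},{"dx": 0.3,"dy": -1,"dz": 0.5,"ax": 0,"ay": 0,"az": 0,"gripper": -1}]'

```text
time: 10.75
eef_pos: [0.5247, -0.0932, 0.2553]
tcp_rot: [0.992, 0.128, 0.001, 0.001]
contact_force: [0.2, 0.9, -0.1]
opening: -0.0
finger_force: 0.0
```

Run:
```python
from h import *
a=65.4
for n,c0 in(('top',(.6144,.0531)),('side',(.6133,.0554))):
    c=shot(n);P=cloud(c);F=c['frame'].astype(int)
    m=(F.min(-1)>140)&(P[...,2]>.035)&(P[...,2]<.075)&(c['depth']>0);p=P[m]
    d=p[:,:2]-c0;r=np.hypot(*d.T);az=(np.degrees(np.arctan2(d[:,1],d[:,0]))-a)%360;print(n)
    for k in list(range(0,140,4))+[180,270]:
        t=(r>.122)&(r<.138)&(abs((az-k+180)%360-180)<2)
        if t.sum(): print(k,np.median(p[t,2]).round(4),end=' | ')
    b=c['frame'][120:250,150:310];cv2.imwrite('pics/%s9.png'%n,cv2.resize(b,None,fx=4.5,fy=4.5,interpolation=cv2.INTER_CUBIC))
```

```text
top
0 0.0512 | 4 0.0488 | 8 0.0489 | 12 0.0488 | 16 0.0508 | 20 0.0485 | 24 0.0505 | 28 0.0481 | 32 0.0498 | 36 0.0486 | 40 0.0501 | 44 0.0486 | 48 0.049 | 52 0.0498 | 56 0.05 | 60 0.0482 | 64 0.051 | 68 0.0483 | 72 0.0503 | 76 0.0513 | 80 0.0509 | 84 0.0502 | 88 0.0489 | 92 0.0494 | 96 0.0497 | 100 0.0488 | 104 0.0496 | 108 0.0497 | 112 0.0496 | 116 0.0497 | 120 0.0504 | 124 0.0481 | 128 0.0487 | 132 0.051 | 136 0.049 | 270 0.0457 | side
0 0.051 | 4 0.0516 | 8 0.0509 | 12 0.0504 | 16 0.0506 | 20 0.0509 | 24 0.0518 | 28 0.0514 | 32 0.0519 | 36 0.0513 | 40 0.0515 | 44 0.0514 | 48 0.0508 | 52 0.0511 | 56 0.0512 | 60 0.0517 | 64 0.0512 | 68 0.0512 | 72 0.051 | 76 0.051 | 80 0.0509 | 84 0.0524 | 88 0.0524 | 92 0.051 | 96 0.0523 | 100 0.051 | 104 0.0512 | 108 0.0524 | 112 0.0504 | 116 0.0514 | 120 0.0512 | 124 0.0521 | 128 0.052 | 132 0.0525 | 136 0.0518 | 180 0.0508 | 270 0.0504 |
```

View pics/side9.png

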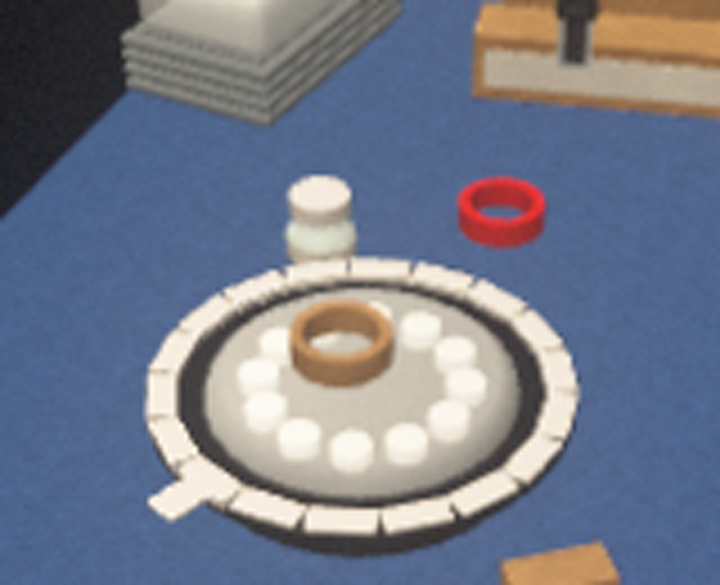

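The side view shows the whole rim flush from the ear (185,495) round to (545,455), with the roll, jar and box in place and the hand clear.

```bash
python3 -c "
from plant import job
print(job.sign_off())"
```

```text
the job is handed in; nothing more can be done
None
```

All six snap tabs are pressed flush in order from the ear, confirmed by camera and depth, and the job is handed in. I pressed each tab near its free end and hopped between them instead of sliding continuously. The platter and roll look unmoved and the hand is clear.

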